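# Set a frame joiner's nail depth four clicks on and lock it

### The job

On the picture-frame joiner, push the big click-stop dial round clockwise (seen from above) with a fingertip by exactly four clicks from where it stands, and let it rest in that click. Then push the lock tab beside it fully home towards the dial. Only touch these two, without gripping or forcing them, leave the small knob and the things standing around as they are, and finish clear of everything.

Things in the scene. Friction and masses are not known exactly. Their poses are not given: they have to be found in the camera images.
- joiner: Fixed grey block, 260 mm (x) by 300 mm (y), flat deck 60 mm above the table. Origin: centre of its underside, z up, x away from the robot at yaw 0 (yaw within 0.4 rad). On the deck: big dial (axis x -55, y +55 mm), lock tab (x -55, y -95 to -60), two fences 30 mm high in a V in its far half, small knob (26 mm wide, 19 mm high, x 30, y -112), and a loose jar and offcut.
- dial_axis (a point): Point on the dial's vertical axis, level with the disc's upper face, 80 mm above the table. The dial is a black disc 92 mm across with one raised radial fin: 10 mm thick, from 9 to 45 mm off the axis, top 18 mm above the disc face. Nothing else stands on the disc: a finger fits on it on either side of the fin. Ticks on the ring round it mark the click positions.
- dial_fin (a point): Point inside the fin (a light metal bar on the black disc), 34 mm from the axis and half-way up the fin (9 mm above the disc face); turns with the dial, so that it shows which way the fin points.
- depth_dial (a joint): Turn of the dial (rad), growing clockwise seen from above. Rest positions every 24 degrees: 0, 0.4189, 0.8378 .. 4.189, with stops at both ends; it starts in one of 0 to 1.257. Leaving a rest takes about 3 to 5 N at the fin; this fades to nothing half-way to the next, past which the dial snaps on by itself into that next rest.
- lock_tab (a point): Centre of the top of the lock tab, a black upright block 24 mm (x) by 14 mm (y), 26 mm high, top 88 mm above the table, with a flat steel tongue towards the dial. It slides straight along the joiner's +y, towards the dial.
- lock (a joint): Travel of the lock tab in m: 0 to 0.010 at the start (open), 0.035 at its end stop (fully home). About 1.5 N of friction; it stays where it is left.
- knob_mark (a point): Mark on the rim of the small knob's top; not to be moved.
- nail_jar: Loose nail jar, 40 mm across, 50 mm high, standing on the joiner's deck; origin at its underside. Leave alone.
- offcut: Loose moulding offcut, 50 x 30 x 22 mm, on the deck in the V of the fences; origin at its underside. Leave alone.
- tape: Loose roll of paper tape, 90 mm across, 30 mm high, lying on the table to the left of the joiner. Leave alone.
- driver: Loose screwdriver lying on the table to the left. Leave alone.
- mug: Loose white mug, 76 mm across, 90 mm high, on the table far left. Leave alone.
- hammer: Loose hammer lying on the table to the right. Leave alone.
- tin: Loose tin, 72 mm across, 95 mm high, on the table to the right. Leave alone.

How it is judged:
By the outcome, as a careful person would: the job done as asked, in the order asked, and still so for the second after the job is handed in, with the robot touching nothing.
It also fails if it takes over 64 s, if anything falls off the work surface, if the arm or the gripper's body presses on something with over 40 N, if the wrist force passes 120 N, or if a joint passes its speed limit or range.

### The arm

A 7-joint arm with a two-finger parallel gripper is mounted at the origin on the work surface. World frame = base frame: x ahead of the robot, y to its left, z up, the work surface at z = 0. Lengths are in m, angles in rad, forces in N, time in s.
With the tool pointing down it reaches from about 0.4 to 0.875 m from the base axis. Payload 6.5 kg.
Tool frame: the origin (TCP) lies midway between the tips of the shut fingers; the grasp point (between the pads) lies behind it (env.grip_depth is the z of the grasp point in the tool frame, in m); z points along the fingers, y is the line along which they close (so a half turn about z gives the same grasp; the last joint's range is limited). The gripper opens to 85 mm and grips with 20 to 120 N. Pads are 22 mm wide; open, the fingers measure 114 mm over their backs; the gripper's body (76 mm by 85 mm) begins 54 mm behind the grasp point. The pads swing forward as they close: fully open they stand 13 mm farther back than shut.
Start: joints at [1.123, 0.536, -0.004, 1.538, 0.003, 1.067, -0.071], TCP at [0.242, -0.603, 0.231] pointing down, gripper open.
Joint ranges: [-2.7, 2.7], [-0.37, 2.16], [-1.27, 1.26], [0.24, 2.4], [-1.31, 4.45], [0.19, 1.91], [-2.76, 2.76]. Speed limits (rad/s): [2.39, 2.39, 3.14, 3.14, 3.14, 3.14, 3.14].

### API

Orientations are given as a unit quaternion [x, y, z, w].
In Python, from rig import env, imaging, nets gives the robot as it stands. The module is installed in compiled form; this text tells all that it offers.
- The arm moves only by the shell command python3 -m pendant 'ROWS' [OPENING] [FORCE]. ROWS is JSON, a list of rows, each an object with "travel": the shift along the world's x, y, z in mm, a list of three; "turn": the turn about the world's z in rad. A call has exactly 8 rows; each row is the pose to reach, as a shift and turn from the pose commanded when the call began; what a row does not reach only later rows make up. A row lasts 1/12 s, in which the tool goes at most 41.7 mm and 7.16 degrees, less where a joint would pass 70% of its speed; a pose out of reach is approached as far as the arm can. A call with a gripper value outside its range is refused whole. OPENING is the opening, from 0 (shut) to 1 (fully open), set as the call begins (- or left out, the last holds). The fingers move at their own pace and stop on an object; FORCE is the grip in N (left out, the last holds). Time passes only in rows, so rows that repeat a pose let the fingers close, or fill a call up. It gives the time, the measured TCP pose, the force, the opening and the grip force at its end, in the units of the state.
- env.state(): the state, without advancing time (a new reading comes with each control period).
- imaging.get_image(name): name is "scene" or "top" or "wrist"; returns a dict with "color" (400x640x3 uint8, red, green, blue), "fx", "fy", "cx", "cy" (pixels), "extrinsics" (4x4, takes a point from camera to world coordinates); the wrist camera has in their place "hand_eye" (4x4, takes a point from camera to tool coordinates, whose origin is the TCP and whose axes are the flange's). Camera axes: x right, y down, z forward; pixel columns grow to the right and rows downward; lengths in m; the calibration is good to about 2 mm. The wrist camera is an equidistant fisheye: a pixel r from the principal point sees the ray r / f radians off the axis. A picture is of the moment at which its call begins: read the wrist's pose just before it. There is no depth.
- env.job_done(): hands the job in; it is judged then, once.
Trained networks look in a picture, given as the dict that the camera call returned (one of the last four; its "shot" number tells which), for a name from the list of things; names that differ only in an ending like _2 or _b are one class to them, and where a whole thing is asked for, a point or a joint stands for the part that bears it (a point fixed in the world has none). Each returns a list of dicts, best first, with "score" (0 to 1); they miss things now and then, are a little off and sometimes report something else, mostly with a low value. They report only what shows in the picture. A call takes as long as a camera call.
- nets.regions_of(target, picture): "pixels" (400x640 bool, what is visible of it) and "xy" ([column, row] in pixels, amid what is visible of it).
The state is a dict: "clock": time; "joint_positions": joint angles; "dq": joint speeds; "effort": joint torques, N m; "tcp_pos": TCP position; "tcp_rot": TCP orientation; "force": force on the tool from outside, world axes, zero at the start; "ft_torque": the same for the moment, N m; "grip_width": finger opening in m; "grasp_force": force on a finger pad.
Only numpy, scipy, OpenCV 4.12 (cv2) and the standard library are available. Lean on these libraries where they do the work, as an engineer would, in place of code of your own. Each camera call takes 0.05 s, during which the arm holds its last target. There are 200 camera calls.

## Working session

There is one attempt and no reset: what is moved stays moved. The work goes in short steps, Python scripts to look and compute and a shell command to move; the robot and the scene stay as the last step left them, time stands still between calls to the robot, and variables do not carry over. Pictures are saved under pics/ and viewed, at most 12 in all, crops included, and the job is handed in when it is done.

```bash
mkdir -p pics
cat > h.py <<'E'
from rig import env, imaging, nets
import numpy as np, cv2
def save(im,n,crop=None,s=1):
    c=im["color"]
    if crop: c=c[crop[1]:crop[3],crop[0]:crop[2]]
    c=cv2.resize(c,None,fx=s,fy=s,interpolation=cv2.INTER_CUBIC)
    cv2.imwrite(f"pics/{n}.png",c[:,:,::-1])
def ray(im,uv):
    E=np.array(im["extrinsics"]); d=np.array([(uv[0]-im["cx"])/im["fx"],(uv[1]-im["cy"])/im["fy"],1.])
    return E[:3,3],E[:3,:3]@d
def at(im,uv,z):
    o,d=ray(im,uv); return o+d*(z-o[2])/d[2]
def proj(im,p):
    E=np.array(im["extrinsics"]); q=E[:3,:3].T@(np.asarray(p)-E[:3,3]); return np.array([im["fx"]*q[0]/q[2]+im["cx"],im["fy"]*q[1]/q[2]+im["cy"]])
E
python3 - <<'E'
from h import *
hs=dict(dial_axis=.08,dial_fin=.089,lock_tab=.088,knob_mark=.079,nail_jar=.085,offcut=.071,joiner=.06)
for n in("top","scene"):
    im=imaging.get_image(n); save(im,n+"0"); print(n,np.round(im["extrinsics"],2).tolist(),im["fx"])
    for t,z in hs.items():
        for r in nets.regions_of(t,im)[:2]: print(t,round(r["score"],2),np.round(r["xy"]),np.round(at(im,r["xy"],z),4),r["pixels"].sum())
s=env.state();print(s["clock"],s["tcp_pos"],s["tcp_rot"],s["force"],s["grip_width"],env.grip_depth)
E
```

```text
top [[0.01, -0.98, 0.18, 0.31], [-1.0, -0.01, 0.01, -0.01], [-0.01, -0.18, -0.98, 1.21], [0.0, 0.0, 0.0, 1.0]] 488.0956090091805
dial_axis 0.67 [354. 173.] [ 0.5797 -0.0784  0.08  ] 12472
dial_fin 0.75 [338. 195.] [ 0.5244 -0.0402  0.089 ] 1167
lock_tab 0.65 [392. 185.] [ 0.5488 -0.169   0.088 ] 200
knob_mark 0.56 [397. 147.] [ 0.6453 -0.1827  0.079 ] 89
offcut 0.79 [348. 131.] [ 0.6875 -0.0654  0.071 ] 273
joiner 0.86 [358. 176.] [ 0.5786 -0.0885  0.06  ] 12370
scene [[0.63, 0.54, -0.56, 1.4], [0.77, -0.44, 0.46, -0.72], [0.0, -0.72, -0.69, 1.17], [0.0, 0.0, 0.0, 1.0]] 489.4786710868005
dial_axis 0.74 [315. 233.] [ 0.628 -0.125  0.08 ] 6851
dial_fin 0.98 [317. 203.] [ 0.5419 -0.0452  0.089 ] 548
lock_tab 0.46 [289. 226.] [ 0.5612 -0.1712  0.088 ] 105
knob_mark 0.47 [300. 247.] [ 0.6434 -0.1907  0.079 ] 74
knob_mark 0.16 [432. 174.] [0.668  0.3493 0.079 ] 728
offcut 0.47 [345. 236.] [ 0.6897 -0.0569  0.071 ] 183
joiner 0.79 [316. 230.] [ 0.6065 -0.1042  0.06  ] 6876
0.8 [ 0.24217002 -0.60320593  0.23130737] [ 9.81831581e-01  1.89754437e-01 -2.17601464e-05  1.75752719e-05] [-0.53573992  1.00248901  0.15299577] 0.08557573721356161 -0.0187
```

View pics/top0.png

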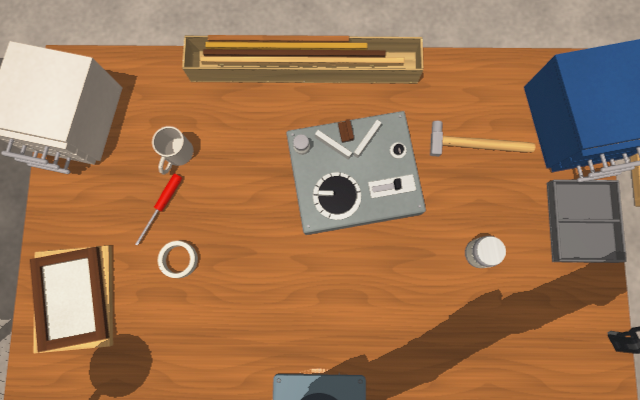

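View pics/scene0.png

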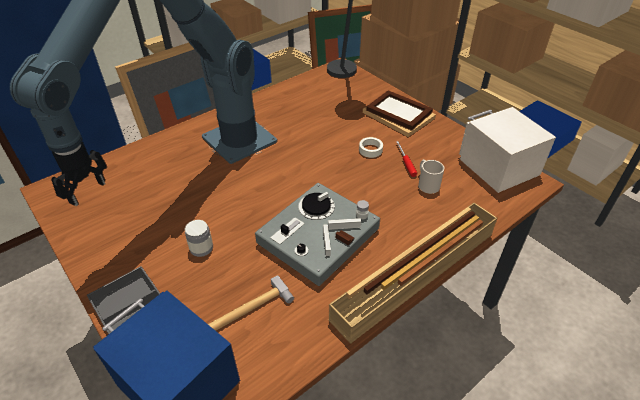

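The top picture shows the joiner at about (356,173), the dial at (336,195) with its fin pointing left (towards +y), the tab at (397,184), the knob at (398,149) and the jar at (301,143). The scene picture agrees. Next I'll measure the dial, yaw and fin more precisely.

Run:
```python
from h import *
im=imaging.get_image("top"); save(im,"topc",(280,100,440,245),5)
g=im["color"].max(2)
J=nets.regions_of("joiner",im)[0]["pixels"].astype(np.uint8)
c=max(cv2.findContours(J,0,2)[0],key=cv2.contourArea)
ap=cv2.approxPolyDP(c,6,True)[:,0]; print(ap.tolist()); 
for p in ap: print(np.round(at(im,p,.06),4))
R=nets.regions_of("dial_fin",im)[0]["pixels"]
ys,xs=np.nonzero((g<60)&R); hull=cv2.convexHull(np.c_[xs,ys].astype(np.float32))
e=cv2.fitEllipse(hull); print("ellipse",e, at(im,e[0],.08))
C=at(im,e[0],.08)
m=np.zeros(g.shape,np.uint8); cv2.ellipse(m,(e[0],(e[1][0]-4,e[1][1]-4),e[2]),1,-1)
ys,xs=np.nonzero((g>110)&(m>0)); P=np.array([at(im,(x,y),.098)[:2] for x,y in zip(xs,ys)])
print(len(xs),"fin pts mean",P.mean(0),"rel mm",(P.mean(0)-C[:2])*1e3, np.degrees(np.arctan2(*(P.mean(0)-C[:2])[::-1])))
```

```text
[[404, 112], [352, 120], [354, 139], [343, 144], [337, 123], [288, 132], [306, 234], [425, 211]]
[ 0.7411 -0.2042  0.06  ]
[ 0.7194 -0.0753  0.06  ]
[ 0.6705 -0.0801  0.06  ]
[ 0.6575 -0.0531  0.06  ]
[ 0.7113 -0.0382  0.06  ]
[0.6872 0.0826 0.06  ]
[0.435  0.0342 0.06  ]
[ 0.4929 -0.2495  0.06  ]
ellipse ((336.7914733886719, 194.32241821289062), (36.70991516113281, 37.293907165527344), 57.244319915771484) [ 0.52777114 -0.03804557  0.08      ]
68 fin pts mean [ 0.52776261 -0.01246448] rel mm [-8.52419443e-03  2.55810924e+01] 90.01909223966219
```

View pics/topc.png

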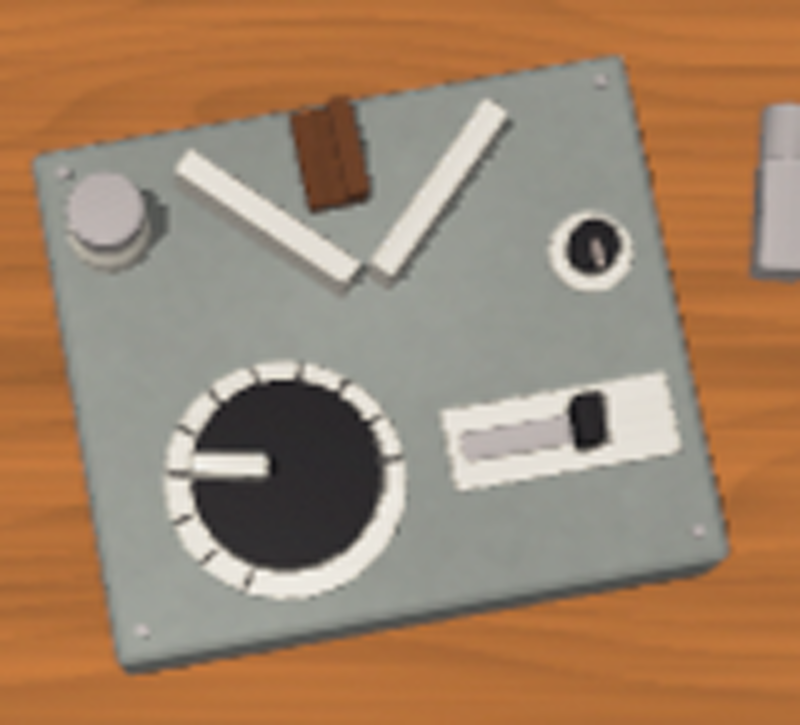

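The crop shows the fin on the fourth of 11 ticks (crop (175,470)), so index 3. Four clicks on is index 7, the tick at (302,370). The fin heading is about 90° in world and should end at about −6°. Yaw is about 0.195 rad. I'll shut the fingers and go to a point above the disc, behind the fin.

```bash
python3 -m pendant '[{"travel":[11,25,0],"turn":0.115},{"travel":[22,50,0],"turn":0.23},{"travel":[33,74,0],"turn":0.345},{"travel":[44,99,0],"turn":0.46},{"travel":[55,124,0],"turn":0.575},{"travel":[66,149,0],"turn":0.69},{"travel":[77,173,0],"turn":0.805},{"travel":[87,198,0],"turn":0.92}]' 0 20
python3 -m pendant '[{"travel":[11,25,0],"turn":0.115},{"travel":[22,50,0],"turn":0.23},{"travel":[33,74,0],"turn":0.345},{"travel":[44,99,0],"turn":0.46},{"travel":[55,124,0],"turn":0.575},{"travel":[66,149,0],"turn":0.69},{"travel":[77,173,0],"turn":0.805},{"travel":[87,198,0],"turn":0.92}]'
python3 -m pendant '[{"travel":[11,25,0],"turn":0.115},{"travel":[22,50,0],"turn":0.23},{"travel":[33,74,0],"turn":0.345},{"travel":[44,99,0],"turn":0.46},{"travel":[55,124,0],"turn":0.575},{"travel":[66,149,0],"turn":0.69},{"travel":[77,173,0],"turn":0.805},{"travel":[87,197,0],"turn":0.92}]'
python3 - <<'E'
from h import *
s=env.state();print(s["clock"],s["tcp_pos"],s["tcp_rot"],s["joint_positions"])
im=imaging.get_image("wrist"); save(im,"w1"); print(np.round(im["hand_eye"],3).tolist(),im["fx"],im["cx"],im["cy"])
E
```

```text
clock: 1.62
tcp_pos: [0.3297, -0.4041, 0.2315]
tcp_rot: [0.794, 0.608, -0.0, 0.0]
force: [0.6, 0.1, -0.4]
grip_width: -0.0002
grasp_force: 0.0
clock: 2.28
tcp_pos: [0.4167, -0.2062, 0.2316]
tcp_rot: [0.441, 0.897, -0.0, 0.0]
force: [0.6, -0.9, 0.5]
grip_width: -0.0004
grasp_force: 0.0
clock: 2.95
tcp_pos: [0.5038, -0.0091, 0.2315]
tcp_rot: [-0.003, 1.0, -0.0, 0.0]
force: [0.1, -0.8, -0.2]
grip_width: -0.0001
grasp_force: 0.0
2.95 [ 0.50382149 -0.00911398  0.23154499] [-2.77820520e-03  9.99996060e-01 -1.35795991e-04  3.79255538e-04] [ 0.57101142  0.39527464 -0.79648105  1.88485173  0.33413441  0.99835372
  1.20531127]
[[-0.0, -0.953, -0.303, 0.077], [1.0, 0.0, -0.0, -0.0], [0.0, -0.303, 0.953, -0.142], [0.0, 0.0, 0.0, 1.0]] 309.70691628693146 321.6167668046902 201.51011649807324
```

View pics/w1.png

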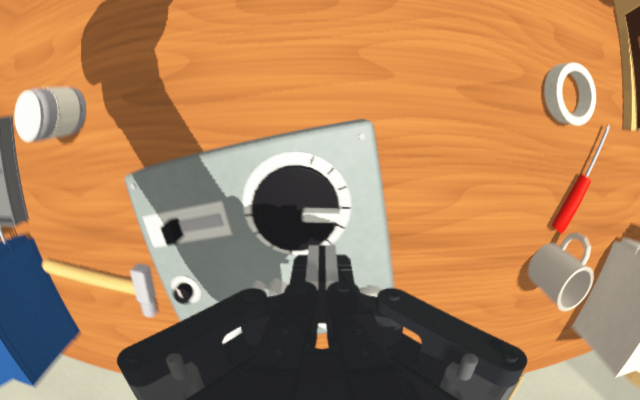

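The wrist picture shows the dial at about (296,208), the fin at (325,214) pointing right, the tab at (172,230) and the shut finger tips at (322,265), narrow. I'll measure the dial, fin and tab from this camera.

```bash
cat >> h.py <<'E'
from scipy.spatial.transform import Rotation as Ro
def wat(im,s,uv,z):
    d=np.array([uv[0]-im["cx"],uv[1]-im["cy"]]); r=np.hypot(*d); th=r/im["fx"]
    v=np.r_[np.sin(th)*d/max(r,1e-9),np.cos(th)]
    H=np.array(im["hand_eye"]); R=Ro.from_quat(s["tcp_rot"]).as_matrix()
    o=R@H[:3,3]+s["tcp_pos"]; d=R@H[:3,:3]@v
    return o+d*(z-o[2])/d[2]
E
python3 - <<'E'
from h import *
s=env.state(); im=imaging.get_image("wrist"); W=lambda uv,z:wat(im,s,uv,z)
g=im["color"].max(2)
n,l,st,_=cv2.connectedComponentsWithStats(((g<60)).astype(np.uint8)); k=l[208,280]; m=(l==k); print(st[k])
ys,xs=np.nonzero(m); P=np.array([W((x,y),.08)[:2] for x,y in zip(xs,ys)],np.float32)
h=cv2.convexHull(P); (c,r)=cv2.minEnclosingCircle(h); e=cv2.fitEllipse(h); print("circle",c,r,"ell",e)
C=np.array(e[0])
for sc in nets.regions_of("dial_fin",im)[:1]:print("net dial_fin",W(sc["xy"],.08),sc["xy"])
ys,xs=np.nonzero((g>110)); Q=np.array([W((x,y),.098)[:2] for x,y in zip(xs,ys)])
ok=(abs(Q-C).max(1)<.06); Q=Q[ok];px=np.c_[xs,ys][ok]
ok=np.array([np.hypot(*(W(p,.08)[:2]-C))<.044 for p in px]); Q=Q[ok]; px=px[ok]
rr=cv2.minAreaRect(px.astype(np.float32)); print("fin px",len(Q),rr,"mean",Q.mean(0)-C)
u,S,v=np.linalg.svd(Q-Q.mean(0),full_matrices=False); print("fin axis",v[0],np.degrees(np.arctan2(v[0][1],v[0][0])))
a=nets.regions_of("lock_tab",im)[0]; print("tab",a["score"],a["xy"],W(a["xy"],.088))
E
```

```text
[ 244  163   86   85 5138]
circle (0.5280224084854126, -0.0387503020465374) 0.04607732594013214 ell ((0.528523862361908, -0.0379105769097805), (0.08793668448925018, 0.09083513170480728), 72.02479553222656)
fin px 517 ((311.91595458984375, 211.76107788085938), (35.85374069213867, 14.966774940490723), 3.814074993133545) mean [-0.00151433  0.02635011]
fin axis [0.01176724 0.99993076] 89.32577118933341
tab 0.95 [176.8, 222.1] [ 0.54550906 -0.15759583  0.088     ]
```

```bash
python3 -m pendant '[{"travel":[0,0,-30],"turn":0},{"travel":[0,0,-60],"turn":0},{"travel":[0,0,-90],"turn":0},{"travel":[0,0,-115],"turn":0},{"travel":[0,0,-130],"turn":0},{"travel":[0,0,-140],"turn":0},{"travel":[0,0,-146],"turn":0},{"travel":[0,0,-146],"turn":0}]'
python3 - <<'E'
import numpy as np
C=np.array([.528,-.0385])*1e3
def p(f):
    f=np.radians(f); return C+28*np.array([np.cos(f),np.sin(f)])-16*np.array([np.sin(f),-np.cos(f)])
b=p(90); print(b)
ph=[90,66,42,20,2]
cur=np.array([503.9,-9.1]); 
for a,e in zip(ph[:-1],ph[1:]):
    print(a,e,[(np.round(p(f)-p(a),1).tolist(),round(np.radians(f-a),3)) for f in np.linspace(a,e,9)[1:]])
E
```

```text
clock: 3.82
tcp_pos: [0.5027, -0.011, 0.0847]
tcp_rot: [0.001, 1.0, -0.0, -0.001]
force: [-0.1, 0.4, 0.8]
grip_width: -0.0005
grasp_force: 0.0
[512.  -10.5]
90 66 [([1.5, 0.8], np.float64(-0.052)), ([3.0, 1.5], np.float64(-0.105)), ([4.6, 2.2], np.float64(-0.157)), ([6.2, 2.7], np.float64(-0.209)), ([7.8, 3.2], np.float64(-0.262)), ([9.4, 3.6], np.float64(-0.314)), ([11.1, 3.9], np.float64(-0.367)), ([12.8, 4.1], np.float64(-0.419))]
66 42 [([1.7, 0.1], np.float64(-0.052)), ([3.4, 0.2], np.float64(-0.105)), ([5.1, 0.1], np.float64(-0.157)), ([6.7, -0.0], np.float64(-0.209)), ([8.4, -0.3], np.float64(-0.262)), ([10.1, -0.6], np.float64(-0.314)), ([11.7, -1.0], np.float64(-0.367)), ([13.3, -1.5], np.float64(-0.419))]
42 20 [([1.5, -0.5], np.float64(-0.048)), ([2.9, -1.1], np.float64(-0.096)), ([4.3, -1.8], np.float64(-0.144)), ([5.7, -2.5], np.float64(-0.192)), ([7.0, -3.3], np.float64(-0.24)), ([8.3, -4.1], np.float64(-0.288)), ([9.5, -5.0], np.float64(-0.336)), ([10.7, -6.0], np.float64(-0.384))]
20 2 [([1.0, -0.8], np.float64(-0.039)), ([1.9, -1.7], np.float64(-0.079)), ([2.7, -2.6], np.float64(-0.118)), ([3.6, -3.6], np.float64(-0.157)), ([4.4, -4.5], np.float64(-0.196)), ([5.2, -5.5], np.float64(-0.236)), ([5.9, -6.6], np.float64(-0.275)), ([6.6, -7.6], np.float64(-0.314))]
```

```bash
python3 -m pendant '[{"travel":[2,0,0],"turn":0},{"travel":[4,0,0],"turn":0},{"travel":[5,0,0],"turn":0},{"travel":[6,0,0],"turn":0},{"travel":[7,0,0],"turn":0},{"travel":[8,0,0],"turn":0},{"travel":[9,0,0],"turn":0},{"travel":[9,0,0],"turn":0}]'
python3 -m pendant '[{"travel":[1.5,0.8,0],"turn":-0.05},{"travel":[3,1.5,0],"turn":-0.105},{"travel":[4.6,2.2,0],"turn":-0.157},{"travel":[6.2,2.7,0],"turn":-0.21},{"travel":[7.8,3.2,0],"turn":-0.26},{"travel":[9.4,3.6,0],"turn":-0.315},{"travel":[11.1,3.9,0],"turn":-0.367},{"travel":[12.8,4.1,0],"turn":-0.42}]'
python3 - <<'E'
from h import *
im=imaging.get_image("top"); save(im,"t2",(290,150,430,240),5)
E
```

```text
clock: 4.48
tcp_pos: [0.5124, -0.0102, 0.0854]
tcp_rot: [-0.0, 1.0, 0.0, 0.0]
force: [-0.1, -0.3, -0.1]
grip_width: -0.0
grasp_force: 0.0
clock: 5.15
tcp_pos: [0.5249, -0.006, 0.0852]
tcp_rot: [0.21, 0.978, 0.0, -0.0]
force: [-0.7, -0.2, -0.1]
grip_width: 0.0002
grasp_force: 0.0
```

View pics/t2.png

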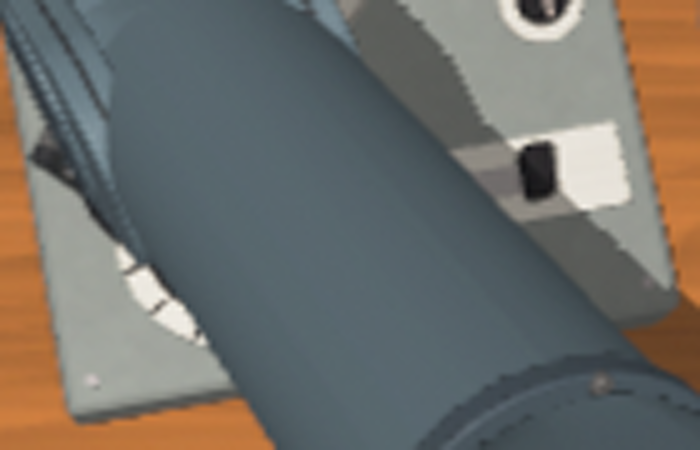

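The arm hides the dial in the top view, so I'll use the wrist camera.

Run:
```python
from h import *
im=imaging.get_image("wrist"); save(im,"w2",(160,80,480,320),2.4)
```

```text
(no output)
```

View pics/w2.png

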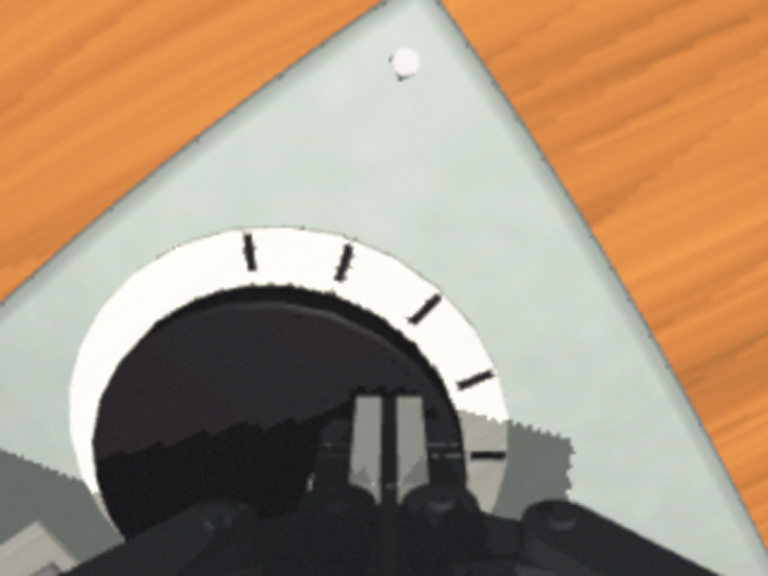

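The wrist view shows ticks 0–4, with the finger at about crop (390,450) on the fourth tick, (490,455), and the fin just ahead of it. That's as planned, so I'll carry on.

```bash
python3 -m pendant '[{"travel":[1.7,0.1,0],"turn":-0.05},{"travel":[3.4,0.2,0],"turn":-0.105},{"travel":[5.1,0.1,0],"turn":-0.157},{"travel":[6.7,0,0],"turn":-0.21},{"travel":[8.4,-0.3,0],"turn":-0.26},{"travel":[10.1,-0.6,0],"turn":-0.315},{"travel":[11.7,-1,0],"turn":-0.367},{"travel":[13.3,-1.5,0],"turn":-0.42}]'
python3 -m pendant '[{"travel":[1.5,-0.5,0],"turn":-0.048},{"travel":[2.9,-1.1,0],"turn":-0.096},{"travel":[4.3,-1.8,0],"turn":-0.144},{"travel":[5.7,-2.5,0],"turn":-0.192},{"travel":[7,-3.3,0],"turn":-0.24},{"travel":[8.3,-4.1,0],"turn":-0.288},{"travel":[9.5,-5,0],"turn":-0.336},{"travel":[10.7,-6,0],"turn":-0.384}]'
python3 -m pendant '[{"travel":[1,-0.8,0],"turn":-0.04},{"travel":[1.9,-1.7,0],"turn":-0.08},{"travel":[2.7,-2.6,0],"turn":-0.118},{"travel":[3.6,-3.6,0],"turn":-0.157},{"travel":[4.4,-4.5,0],"turn":-0.196},{"travel":[5.2,-5.5,0],"turn":-0.236},{"travel":[5.9,-6.6,0],"turn":-0.275},{"travel":[6.6,-7.6,0],"turn":-0.314}]'
python3 - <<'E'
from h import *
im=imaging.get_image("scene"); save(im,"s3",(250,160,410,280),5)
E
```

```text
clock: 5.92
tcp_pos: [0.5381, -0.0075, 0.0852]
tcp_rot: [0.408, 0.913, -0.0, -0.0]
force: [-0.2, 0.4, 0.0]
grip_width: -0.0
grasp_force: 0.0
clock: 6.58
tcp_pos: [0.5488, -0.0135, 0.0852]
tcp_rot: [0.574, 0.819, -0.0, -0.0]
force: [-0.7, 0.8, 0.1]
grip_width: 0.0001
grasp_force: 0.0
clock: 7.25
tcp_pos: [0.5553, -0.0205, 0.0852]
tcp_rot: [0.695, 0.719, 0.0, -0.0]
force: [-0.2, 0.3, -0.1]
grip_width: -0.0001
grasp_force: 0.0
```

View pics/s3.png

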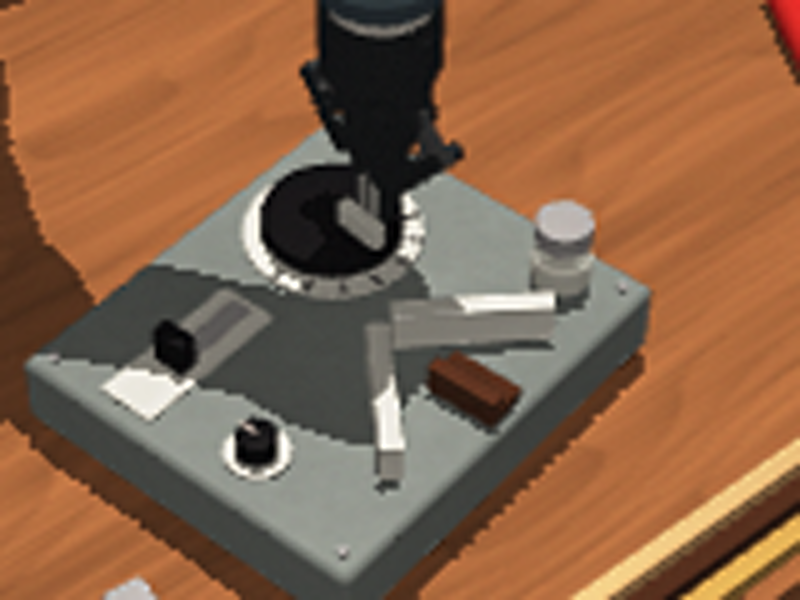

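The scene view shows the fin at about crop (362,222), with the finger behind it. I'll back off, rise and measure the fin's heading.

```bash
python3 -m pendant '[{"travel":[0,4,0],"turn":0},{"travel":[0,9,0],"turn":0},{"travel":[0,14,0],"turn":0},{"travel":[0,14,20],"turn":0},{"travel":[-10,14,50],"turn":0},{"travel":[-25,14,80],"turn":0},{"travel":[-40,14,110],"turn":0},{"travel":[-50,14,120],"turn":0}]'
cat >> h.py <<'E'
def report(name):
    s=env.state(); im=imaging.get_image("wrist"); save(im,name)
    C=np.array([.528,-.0385]); g=im["color"].max(2)
    a=nets.regions_of("dial_fin",im)[:1]; print("net",[(r["score"],r["xy"],wat(im,s,r["xy"],.089)[:2]-C) for r in a])
    ys,xs=np.mgrid[0:400,0:640]; L=[]
    for x,y in zip(xs.ravel(),ys.ravel()):
        if g[y,x]>90 and np.hypot(*(wat(im,s,(x,y),.08)[:2]-C))<.043: L.append(wat(im,s,(x,y),.098)[:2])
    L=np.array(L)-C; print(len(L),"mean",L.mean(0),np.degrees(np.arctan2(*L.mean(0)[::-1])))
    v=np.linalg.svd(L-L.mean(0),full_matrices=False)[2][0]; print("axis",np.degrees(np.arctan2(v[1],v[0])))
    return im,s
E
python3 - <<'E'
from h import *
report("w4"); im=imaging.get_image("scene"); save(im,"s4",(250,160,410,280),5)
E
```

```text
clock: 7.97
tcp_pos: [0.5063, -0.0062, 0.209]
tcp_rot: [0.695, 0.719, 0.002, 0.002]
force: [0.8, 0.7, 0.3]
grip_width: 0.0002
grasp_force: 0.0
net [(0.78, [345.2, 218.9], array([0.00131246, 0.0101946 ]))]
838 mean [ 0.00690155 -0.00764566] -47.92819710803213
axis -154.28449720216844
```

View pics/w4.png

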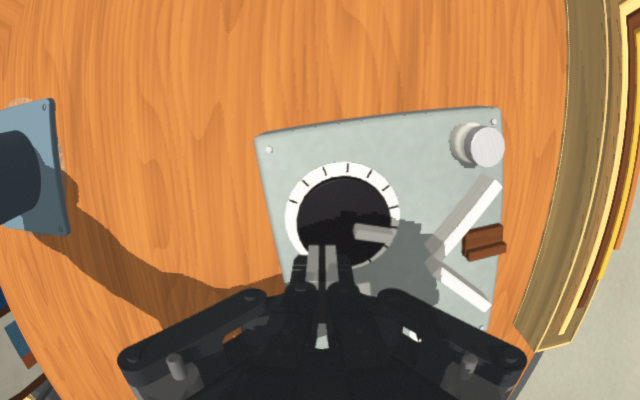

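The picture shows the fin pointing along +x and slightly −y, from (354,231) to (392,239), clear of the finger at (322,260). I'll compute its heading from the near-rectangular region of the fin.

Run:
```python
from h import *
s=env.state(); im=imaging.get_image("wrist"); C=np.array([.528,-.0385])
sub=im["color"][215:250,345:402].astype(int); m=((sub.max(2)>110)).astype(np.uint8)
n,l,st,ce=cv2.connectedComponentsWithStats(m); k=l[234-215,370-345]; print(st[k])
ys,xs=np.nonzero(l==k); L=np.array([wat(im,s,(x+345,y+215),.094)[:2] for x,y in zip(xs,ys)])-C
L=L[np.hypot(*L.T)<.05]
print(len(L),L.mean(0),np.degrees(np.arctan2(*L.mean(0)[::-1])))
v=np.linalg.svd(L-L.mean(0),full_matrices=False)[2][0]; print("axis",np.degrees(np.arctan2(v[1],v[0])))
# expected fin outlines for headings
for h in (18,-6,-30):
    f=np.radians(h); u=np.array([np.cos(f),np.sin(f)])
    best=min(((x,y) for x in range(330,410,1) for y in range(190,270,1)),key=lambda p:np.hypot(*(wat(im,s,p,.098)[:2]-C-.045*u))); print(h,"tip px",best)
```

```text
[ 10   0  47  35 904]
781 [ 0.03183982 -0.00070658] -1.2712799924640537
axis 176.49417645067007
18 tip px (394, 220)
-6 tip px (394, 240)
-30 tip px (385, 257)
```

The fin tip shows at (392,239) and −6° predicts (394,240), so the dial is exactly on click 7. Next I'll move over behind the lock tab.

```bash
python3 -m pendant '[{"travel":[7,-26,0],"turn":0.02},{"travel":[14,-52,0],"turn":0.04},{"travel":[21,-78,0],"turn":0.06},{"travel":[28,-104,0],"turn":0.08},{"travel":[35,-130,0],"turn":0.1},{"travel":[42,-156,0],"turn":0.12},{"travel":[49,-182,0],"turn":0.14},{"travel":[56,-208,0],"turn":0.16}]'
python3 - <<'E'
from h import *
s=env.state(); im=imaging.get_image("wrist"); save(im,"w5",(160,80,480,320),2.4)
for r in nets.regions_of("lock_tab",im)[:1]:
    print(r["score"],r["xy"],wat(im,s,r["xy"],.088))
s=env.state();print(s["tcp_pos"],s["joint_positions"])
E
```

```text
clock: 8.83
tcp_pos: [0.5616, -0.2162, 0.2033]
tcp_rot: [0.635, 0.772, -0.0, -0.001]
force: [0.5, -0.5, 0.2]
grip_width: -0.0001
grasp_force: 0.0
0.73 [323.6, 128.6] [ 0.5517967  -0.15837407  0.088     ]
[ 0.56138216 -0.22082832  0.20312599] [ 0.49657426  0.5038318  -0.2703086   1.68033089  0.15883221  0.980125
  0.35678721]
```

View pics/w5.png

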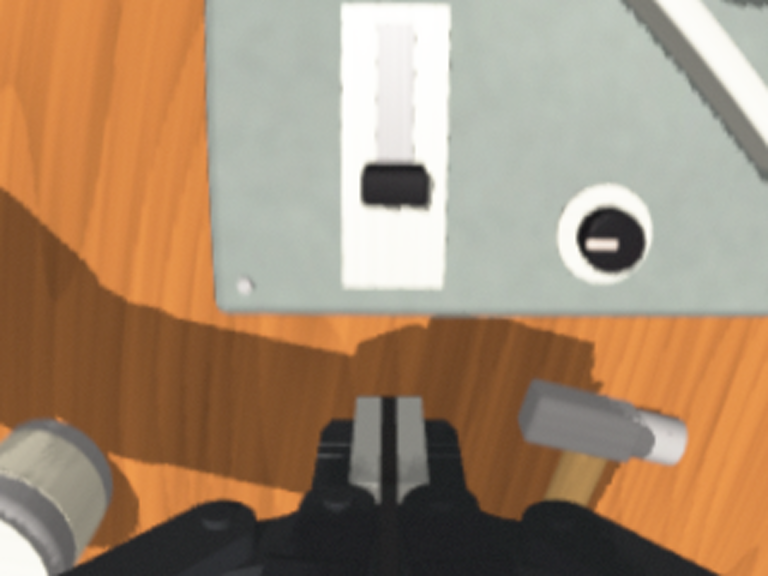

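The wrist view shows the tab at crop (396,185), aligned with the tool and ahead of the finger at (390,400). The knob at (610,240) and the hammer are well aside.

Run:
```python
from h import *
s=env.state(); im=imaging.get_image("wrist"); R=Ro.from_quat(s["tcp_rot"]).as_matrix(); print(s["tcp_pos"],np.degrees(np.arctan2(R[1,0],R[0,0])))
W=lambda x,y,z:wat(im,s,(160+x/2.4,80+y/2.4),z)
T=lambda p:np.round(1e3*(R.T@(p-s["tcp_pos"])),1)
for q in [(362,163),(430,163),(364,204),(428,206),(396,185)]: p=W(*q,.088); print(q,p,T(p))
for q in [(341,3),(341,288),(444,288),(450,3),(222,312),(760,315)]: p=W(*q,.06); print(q,p,T(p))
H=np.array(im["hand_eye"]); print("cam",R@H[:3,3]+s["tcp_pos"])
```

```text
[ 0.56138216 -0.22082832  0.20312599] 100.73833279326458
(362, 163) [ 0.54457494 -0.18118492  0.088     ] [ 42.3  -8.9 115.1]
(430, 163) [ 0.56781259 -0.17674161  0.088     ] [ 42.3  14.8 115. ]
(364, 204) [ 0.54788014 -0.19541346  0.088     ] [ 27.7  -8.3 115.1]
(428, 206) [ 0.57015376 -0.19189313  0.088     ] [ 27.   14.3 115. ]
(396, 185) [ 0.55766384 -0.18664924  0.088     ] [ 34.5   3.  115.1]
(341, 3) [ 0.525246   -0.12584551  0.06      ] [100.3 -17.5 143. ]
(341, 288) [ 0.54493277 -0.23650959  0.06      ] [-12.1 -18.8 143.2]
(444, 288) [ 0.58571399 -0.22874782  0.06      ] [-12.1  22.8 143.1]
(450, 3) [ 0.56549819 -0.11811136  0.06      ] [100.4  23.5 142.9]
(222, 312) [ 0.49798454 -0.25601989  0.06      ] [-22.5 -68.5 143.3]
(760, 315) [ 0.72846257 -0.21425935  0.06      ] [-24.4 165.7 142.8]
cam [ 0.54738184 -0.14456592  0.34527741]
```

```bash
python3 -m pendant '[{"travel":[1,0,-15],"turn":0},{"travel":[2,0,-40],"turn":0},{"travel":[3,0,-65],"turn":0},{"travel":[3,0,-85],"turn":0},{"travel":[3,0,-100],"turn":0},{"travel":[3,0,-105],"turn":0},{"travel":[3,0,-105],"turn":0},{"travel":[3,0,-105],"turn":0}]'
python3 - <<'E'
from h import *
s=env.state(); im=imaging.get_image("wrist"); save(im,"w6",(160,80,480,320),2.4)
R=Ro.from_quat(s["tcp_rot"]).as_matrix(); print(s["tcp_pos"])
for tgt in ("lock_tab",):
    for r in nets.regions_of(tgt,im)[:1]: print(r["score"],r["xy"],wat(im,s,r["xy"],.088))
print(1e3*(R.T@(np.array([.5577,-.1866,.088])-s["tcp_pos"])))
E
```

```text
clock: 9.65
tcp_pos: [0.5649, -0.2143, 0.1003]
tcp_rot: [0.635, 0.772, 0.0, -0.0]
force: [0.3, 0.1, -0.4]
grip_width: -0.0002
grasp_force: 0.0
[ 0.56487718 -0.2142777   0.10028941]
0.8 [321.0, 152.2] [ 0.55427565 -0.16125743  0.088     ]
[28.53502783 -1.70509988 12.3061475 ]
```

View pics/w6.png

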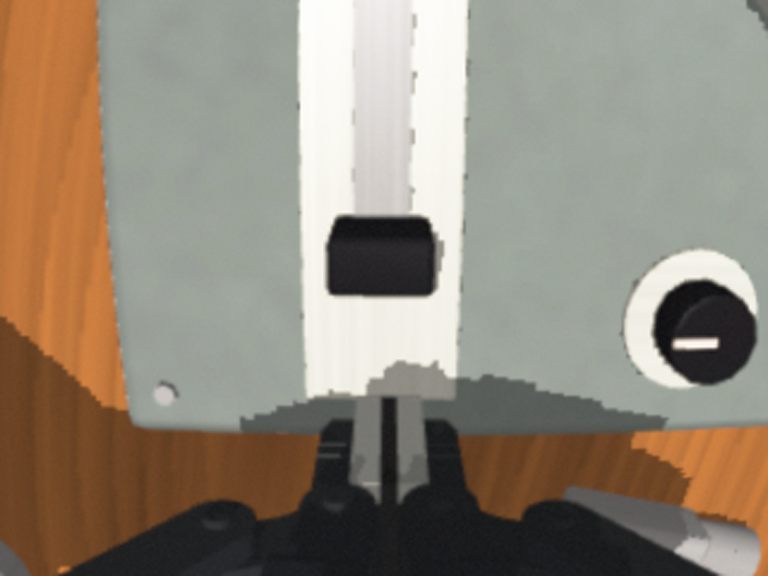

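The tab's top face shows at crop x 328–436, y 232–295, with the finger tip at (388,398) behind it.

Run:
```python
from h import *
s=env.state(); im=imaging.get_image("wrist"); R=Ro.from_quat(s["tcp_rot"]).as_matrix(); print(s["tcp_pos"])
for q in [(328,233),(435,233),(328,294),(436,294),(382,264)]: p=wat(im,s,(160+q[0]/2.4,80+q[1]/2.4),.088); print(q,p,1e3*(R.T@(p-s["tcp_pos"])))
```

```text
[ 0.56548019 -0.214968    0.10132252]
(328, 233) [ 0.54510715 -0.17720615  0.088     ] [ 40.98364259 -12.75295408  13.27445376]
(435, 233) [ 0.56769647 -0.17280121  0.088     ] [40.96285497 10.26181188 13.31088038]
(328, 294) [ 0.54745175 -0.19079845  0.088     ] [ 27.19416345 -13.06568055  13.28334942]
(436, 294) [ 0.57080295 -0.18623669  0.088     ] [27.18076706 10.72690141 13.32100161]
(382, 264) [ 0.55783192 -0.18179322  0.088     ] [34.03542239 -1.14766085 13.29754653]
```

```bash
python3 -m pendant '[{"travel":[-1,0,-10],"turn":0},{"travel":[-1,0,-20],"turn":0},{"travel":[-1,0,-26],"turn":0},{"travel":[-1,0,-29],"turn":0},{"travel":[-1,0,-29],"turn":0},{"travel":[-2,4,-29],"turn":0},{"travel":[-3,8,-29],"turn":0},{"travel":[-3,11,-29],"turn":0}]'
python3 -m pendant '[{"travel":[-1,4,0],"turn":0},{"travel":[-2,8,0],"turn":0},{"travel":[-2.5,12,0],"turn":0},{"travel":[-3.5,16,0],"turn":0},{"travel":[-4,20,0],"turn":0},{"travel":[-5,24,0],"turn":0},{"travel":[-6,28,0],"turn":0},{"travel":[-6.5,32,0],"turn":0}]'
python3 -m pendant '[{"travel":[0,0.4,0],"turn":0},{"travel":[-0.1,0.8,0],"turn":0},{"travel":[-0.2,1.2,0],"turn":0},{"travel":[-0.3,1.6,0],"turn":0},{"travel":[-0.4,2,0],"turn":0},{"travel":[-0.4,2,0],"turn":0},{"travel":[-0.4,2,0],"turn":0},{"travel":[-0.4,2,0],"turn":0}]'
```

```text
clock: 10.47
tcp_pos: [0.5616, -0.2034, 0.0716]
tcp_rot: [0.636, 0.772, 0.0, 0.0]
force: [0.2, 0.7, 0.9]
grip_width: -0.0001
grasp_force: 0.0
clock: 11.13
tcp_pos: [0.555, -0.1719, 0.0714]
tcp_rot: [0.636, 0.772, -0.0, 0.0]
force: [-0.4, -0.7, 1.6]
grip_width: -0.0
grasp_force: 0.8
clock: 11.8
tcp_pos: [0.5544, -0.1705, 0.0712]
tcp_rot: [0.636, 0.772, -0.0, -0.0]
force: [-0.0, -2.2, -1.1]
grip_width: 0.0001
grasp_force: 0.7
```

```bash
for i in 1 2; do python3 -m pendant '[{"travel":[0,0.3,0],"turn":0},{"travel":[-0.1,0.6,0],"turn":0},{"travel":[-0.2,1,0],"turn":0},{"travel":[-0.2,1,0],"turn":0},{"travel":[-0.2,1,0],"turn":0},{"travel":[-0.2,1,0],"turn":0},{"travel":[-0.2,1,0],"turn":0},{"travel":[-0.2,1,0],"turn":0}]' | egrep 'pos|force'; done
```

```text
tcp_pos: [0.5545, -0.1691, 0.0713]
force: [-0.7, -0.6, -0.4]
grasp_force: 0.5
tcp_pos: [0.5544, -0.1685, 0.0713]
force: [0.3, -3.2, -0.2]
grasp_force: 1.4
```

```bash
python3 -m pendant '[{"travel":[0,0.3,0],"turn":0},{"travel":[-0.1,0.6,0],"turn":0},{"travel":[-0.2,1,0],"turn":0},{"travel":[-0.2,1,0],"turn":0},{"travel":[-0.2,1,0],"turn":0},{"travel":[-0.2,1,0],"turn":0},{"travel":[-0.2,1,0],"turn":0},{"travel":[-0.2,1,0],"turn":0}]' | egrep 'pos|force'
```

```text
tcp_pos: [0.5544, -0.1683, 0.0714]
force: [1.3, -6.0, -1.0]
grasp_force: 2.9
```

The force is rising while the position holds, so the tab is at its end stop. I'll back off, rise and check.

```bash
python3 -m pendant '[{"travel":[1,-4,0],"turn":0},{"travel":[3,-14,0],"turn":0},{"travel":[4,-22,0],"turn":0},{"travel":[4,-22,20],"turn":0},{"travel":[4,-22,50],"turn":0},{"travel":[4,-22,80],"turn":0},{"travel":[4,-32,110],"turn":0},{"travel":[4,-42,130],"turn":0}]'
python3 -m pendant '[{"travel":[0,-30,10],"turn":0},{"travel":[0,-60,20],"turn":0},{"travel":[-10,-90,20],"turn":0},{"travel":[-20,-120,20],"turn":0},{"travel":[-30,-150,20],"turn":0},{"travel":[-40,-180,20],"turn":0},{"travel":[-50,-200,20],"turn":0},{"travel":[-50,-200,20],"turn":0}]'
python3 - <<'E'
from h import *
im=imaging.get_image("top"); save(im,"t7",(280,100,440,245),5)
E
```

```text
clock: 14.47
tcp_pos: [0.5593, -0.2093, 0.2044]
tcp_rot: [0.635, 0.772, 0.001, 0.001]
force: [0.7, -0.8, -0.8]
grip_width: -0.0
grasp_force: 0.0
clock: 15.13
tcp_pos: [0.5037, -0.4163, 0.2209]
tcp_rot: [0.639, 0.769, -0.002, 0.0]
force: [0.0, -0.7, 0.1]
grip_width: -0.0004
grasp_force: 0.0
```

View pics/t7.png

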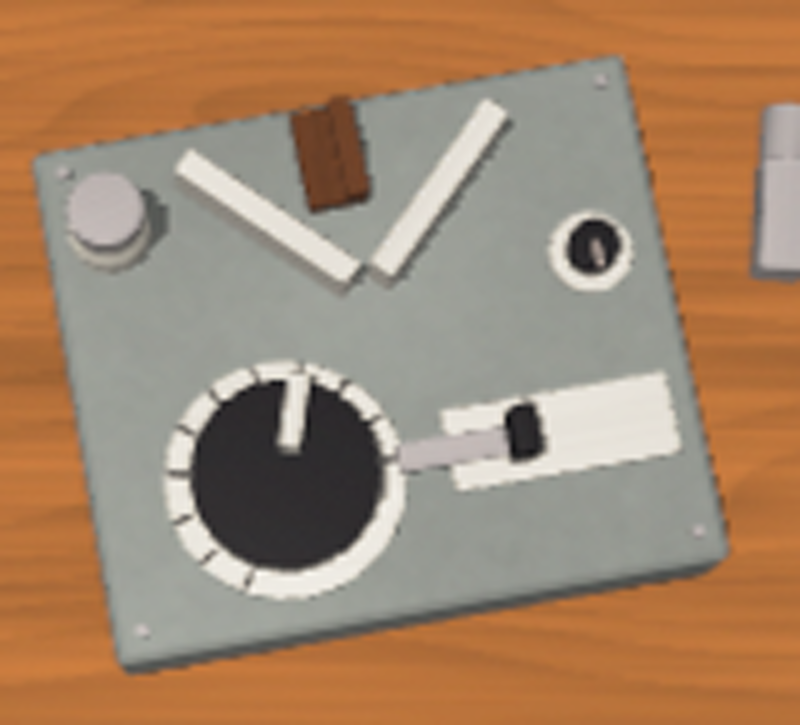

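The fin now points at the tick at crop (302,370), which is index 7, four clicks on. The tab has moved from (588,420) to (524,432), about 31 mm, so it is home. Everything else is unchanged and the arm is clear.

```bash
python3 -c "from rig import env; print(env.job_done())"
```

```text
the job is handed in; nothing more can be done
None
```

The job is handed in: the dial rests four clicks clockwise from where it stood, the lock tab is at its end stop, nothing else on the joiner moved in the last top-camera picture, and the arm finished clear after about 15 s of the 64 s.

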